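# Lock the slide tray home with the stop lever

### The arm

A 7-joint arm with a two-finger parallel gripper is mounted at the origin on a cart in front of the work surface, level with it; the furniture and walls round the work are solid. World frame = base frame: x ahead of the robot, y to its left, z up, the work surface at z = 0. Lengths are in m, angles in rad, forces in N, time in s.
With the tool pointing down it reaches from about 0.4 to 0.9 m from the base axis. Payload 5.6 kg.
Tool frame: the origin (TCP) lies midway between the tips of the shut fingers; the grasp point (between the pads) lies 19 mm behind it; z points along the fingers, y is the line along which they close (so a half turn about z gives the same grasp; the last joint's range is limited). The gripper opens to 92 mm and grips with 3 to 60 N. Pads are 20 mm wide; open, the fingers measure 128 mm over their backs; the gripper's body (75 mm by 189 mm) begins 69 mm behind the grasp point.
Start: joints at [-1.158, 0.468, -0.012, 1.603, 0.006, 1.071, -0.056], TCP at [0.286, 0.584, 0.215] pointing down, gripper open.
Joint ranges: [-2.53, 2.53], [-0.31, 2.02], [-1.57, 1.55], [0.28, 2.44], [-1.29, 4.43], [0.15, 1.84], [-2.92, 2.92]. Speed limits (rad/s): [2.57, 2.57, 3.14, 3.14, 3.14, 3.14, 3.14].

### API

Orientations are given as a 3x3 rotation matrix whose columns are the frame's x, y, z axes.
In Python, from station import env, effector, solver, viewer, workorder, search_frame, tip_of gives the robot as it stands. Calls block until the motion is done:
- env.reach(position, orientation): joint-space move of the TCP to a pose.
- env.movel(position, frame=None, rate=0.15): straight line of the TCP; frame=None keeps the orientation; rate is the mean speed in m/s.
- env.goto_joints(angles): joint-space move.
- effector.release() and effector.grasp(squeeze=None): open the fingers fully, or close them until they stop; squeeze is the grip in N (None keeps the last).
- env.pause(seconds).
- solver.inverse_kinematics(position, orientation): joint angles nearest the present ones, or None.
- env.sense(): the state.
- viewer.read_camera(name): name is "scene" or "top" or "wrist"; returns (picture, depth): 480x640x3 uint8, red, green, blue; 480x640 float32, m along the optical axis (not along the pixel's ray), 0 where there is no reading.
- viewer.camera_info(name): a dict with "intrinsics" (3x3 intrinsics, pixels), "eye" and "rotation" of the camera in the world; the wrist camera has in their place "T_tool_cam" (4x4, takes a point from camera to tool coordinates, whose origin is the TCP and whose axes are the flange's). Camera axes: x right, y up, looking along -z (the intrinsics and any distortion apply to the point x, -y, -z); pixel columns grow to the right and rows downward; lengths in m; the calibration is good to about 2 mm. A picture is of the moment at which its call begins: read the wrist's pose just before it. camera_info takes no time and is no camera call.
A pose or a line that the arm cannot do raises env.PlanningError and nothing moves.
- workorder.finish_job(): hands the job in; it is judged then, once.
Trained networks look in the newest picture that a camera, given by its name, has taken for a name from the list of things; names that differ only in an ending like _2 or _b are one class to them, and where a whole thing is asked for, a point or a joint stands for the part that bears it (a point fixed in the world has none). Each returns a list of dicts, best first, with "score" (0 to 1); they miss things now and then, are a little off and sometimes report something else, mostly with a low value. They report only what shows in the picture. A call takes as long as a camera call. They do not tell look-alikes from the thing itself.
- search_frame(camera, name): "at" ([x, y, z] in m, in world coordinates, good to about 4 mm: the middle of the surface that is visible of it).
- tip_of(camera, name): "at" ([x, y, z] in m, in world coordinates, good to about 4 mm: a listed point, or the origin of a listed thing).
The state is a dict: "t": time; "joint_positions": joint angles; "joint_velocities": joint speeds; "tau": joint torques, N m; "ee_pos": TCP position; "tcp_rot": TCP orientation; "wrist_force": force on the tool from outside, world axes, zero at the start; "moment": the same for the moment, N m; "gripper_width": finger opening in m; "grasp_force": force on a finger pad.
Only numpy, scipy, OpenCV 4.12 (cv2) and the standard library are available. Lean on these libraries where they do the work, as an engineer would, in place of code of your own. Each camera call takes 0.05 s, during which the arm holds its last target. There are 200 camera calls.

### The job

Flip the red stop lever of the slide tray station up, slide the white slide tray along its track until it rests against the black end stop, then press the lever fully down again so that it locks the tray in. The lever sits under the edge of a clear shelf: leave the two dropper bottles on the shelf, the beaker and the small coverslip box standing where they are, and let go of everything at the end.

Things in the scene. Friction and masses are not known exactly. Their poses are not given: they have to be found in the camera images.
- station: Fixed aluminium tray station, base 147 x 335 x 12 mm. Origin on the bench under the middle of the track's width; own x to the back (away from the robot), y along the track, z up. Base: x -47..+100, y -185..+150 mm. Steel rails along y guide the tray: 8 mm wide, tops at z = 24, inner faces at x = -36.5 and +36.5. All station coordinates given here are in this frame, mm.
- end_stop (a point): Middle of the end stop's face (black block, 73 mm wide, top at station z = 36), at station x = 0, y = -170, z = 24 mm; the face looks to the station's +y. The tray slides toward -y until its end touches it. Axes as the station's.
- shelf_edge (a point): Middle of the clear fixed shelf's front edge, at its top: station x = -40, y = -105, z = 218 mm. Shelf: x -40..+100, y -195..-15, underside z = 204; posts at x = 88, y = -178 and -32. It overhangs the lever: work the lever from the front, tool tilted 30 to 40 degrees from vertical, fingers pointing forward and down.
- stop_lever (a joint): Lever angle, rad: 0 = fully down (locked), 0.65 = fully up (limit). Stiff hinge (about 1.2 N at the paddle), stays where left. Arm 16 mm wide at station y = -130. A tooth under it (station x 10..30, 16 mm wide, bottom at z = 29 when down) bars the tray's lug, which passes under it above 0.45 rad. Tray home: tooth drops behind the lug, 3 mm to spare; else it lands on the lug.
- lever_hinge (a point): Point on the lever's hinge line: station x = +55, y = -130, z = 50 mm. The hinge line is parallel to the station's y; the lever reaches from it toward the station's -x. Axes as the station's.
- lever_paddle (a point): Centre of the red paddle at the lever's end, 130 mm from the hinge line; paddle 36 mm long (along the lever), 26 mm wide (along station y), 12 mm thick. Lever down: station x = -75, y = -130, z = 50 mm; it moves up and back on a 130 mm radius. Can be pinched across its width. Axes as the station's when the lever is down.
- tray: White slide tray 70 (own x) x 180 (own y) x 10 mm thick, 0.35 kg, loose in the track, axes parallel to the station's; slides fixed on it. Origin: centre of its underside. Starts 60 to 100 mm from home; home is station y = -80, z = 12 mm. On it: a blue lug (12 x 10 mm, top 28 mm above the underside, at own x = +20, y = -66) and a blue fin at the +y end.
- tray_fin (a point): Grip point on the tray's blue handle fin: own x = -10, y = +83 mm, 40 mm above the tray's underside (52 mm above the bench). The fin is an upright plate 34 mm wide (x), 10 mm thick (y), from 10 to 53 mm above the tray's underside; pinch it across its thickness or push its +y face.
- bottle_a: Amber dropper bottle with black bulb, 38 mm diameter, 116 mm high, loose, standing on the clear shelf. Origin at the centre of its foot. To be left alone.
- bottle_b: Amber dropper bottle with black bulb, 41 mm diameter, 116 mm high, loose, standing on the clear shelf. Origin at the centre of its foot. To be left alone.
- beaker: Small glass beaker, 60 x 55 x 70 mm high, loose on the bench at the station's front right corner. Origin at the centre of its foot. To be left alone.
- coverslips: Small clear coverslip box, 28 x 28 x 25 mm, loose on the bench in front of the station at the left. Origin at the centre of its underside. To be left alone.
Not all that is in view belongs to the job. Leave any pink or purple look-alike of the tray alone.

How it is judged:
On the way, in this order (a step that is already met when the one before it is completed fails the run):
1. the stop lever is flipped up (above 0.5 rad) while the tray is still more than 30 mm from home (value of joint stop_lever above 0.5 rad and y of tray in the frame of station above -0.05 m), for 0.2 s.
2. the tray lies in its track against the end stop (within 5 mm) (y of tray in the frame of station below -0.075 m and z of tray in the frame of station below 0.016 m), for 0.2 s.
At the end, for the whole second after the job is handed in: The stop lever is fully down (below 0.06 rad), the tray lies flat in its track within 5 mm of the end stop and at rest; both bottles, the beaker and the coverslip box stand where they stood (moved less than 25 mm) (all of step 2 and value of joint stop_lever below 0.06 rad and angle between tray's own z axis and vertical below 0.05 rad and linear speed of tray below 0.01 m/s); the robot touches nothing.
It fails at once if a dropper bottle is moved more than 25 mm or tipped (distance of any of bottle_a, bottle_b from where it was at the start of the episode above 0.025 m or angle between any of bottle_a, bottle_b's own z axis and vertical above 0.4 rad).
It fails at once if the beaker or the coverslip box is moved more than 25 mm or tipped (distance of any of beaker, coverslips from where it was at the start of the episode above 0.025 m or angle between any of beaker, coverslips's own z axis and vertical above 0.4 rad).
It also fails if it takes over 61 s, if anything falls off the work surface, if the arm or the gripper's body presses on something with over 40 N, if the wrist force passes 120 N, or if a joint passes its speed limit or range.

## Working session

There is one attempt and no reset: what is moved stays moved. The work goes in short steps, each a Python script; the robot and the scene stay as the last script left them, time stands still between calls to the robot, and variables do not carry over. Pictures are saved under pics/ and viewed, at most 10 in all, crops included, and the job is handed in when it is done.

```bash
ls; mkdir -p pics; cat > a.py <<'E'
from station import env, effector, solver, viewer, workorder, search_frame, tip_of
import numpy as np, cv2
np.set_printoptions(precision=4,suppress=True)
E
python3 - <<'E'
from a import *
print(env.sense()['t'])
for c in ['scene','top']:
    p,d=viewer.read_camera(c); cv2.imwrite(f'pics/{c}0.png',p[:,:,::-1]); np.save(f'pics/{c}0.npy',d)
    i=viewer.camera_info(c); print(c,i)
    for n in ['station','end_stop','shelf_edge','lever_hinge','lever_paddle','tray','tray_fin','bottle_a','beaker','coverslips']:
        print(n,[(np.array(r['at']),round(r['score'],2)) for r in tip_of(c,n)][:3])
print(env.sense()['t'])
E
```

```text
pics
0.0
scene {'intrinsics': array([[478.9392,   0.    , 323.7501],
       [  0.    , 478.9392, 237.8008],
       [  0.    ,   0.    ,   1.    ]]), 'eye': array([ 0.238 , -0.5796,  0.7368]), 'rotation': array([[ 0.825 ,  0.3702, -0.4271],
       [-0.5647,  0.5086, -0.6499],
       [-0.0234,  0.7774,  0.6286]])}
station [(array([ 0.6925, -0.0442, -0.0028]), 0.66)]
end_stop [(array([ 0.7238, -0.2176,  0.0234]), 0.71)]
shelf_edge [(array([ 0.6732, -0.1565,  0.2177]), 0.65), (array([ 0.7701, -0.1668,  0.046 ]), 0.4)]
lever_hinge [(array([ 0.7707, -0.1637,  0.0465]), 0.92), (array([ 0.723 , -0.217 ,  0.0261]), 0.42), (array([ 0.7723, -0.1696,  0.2218]), 0.38)]
lever_paddle [(array([ 0.6406, -0.1859,  0.057 ]), 0.87)]
tray [(array([ 0.6629,  0.3228, -0.0007]), 0.87), (array([ 0.4521, -0.0387,  0.001 ]), 0.63), (array([ 0.693 , -0.0649,  0.0126]), 0.6)]
tray_fin [(array([0.6721, 0.0154, 0.0483]), 0.92), (array([0.701 , 0.2466, 0.038 ]), 0.82), (array([ 0.5345, -0.0729,  0.0399]), 0.61)]
bottle_a [(array([ 0.7733, -0.1695,  0.2212]), 0.8), (array([ 0.7648, -0.1103,  0.221 ]), 0.6)]
beaker [
[... 545 characters left out ...]
)]
shelf_edge [(array([ 0.6762, -0.157 ,  0.2164]), 0.6), (array([ 0.7252, -0.213 ,  0.0194]), 0.59)]
lever_hinge []
lever_paddle [(array([ 0.6363, -0.1874,  0.0555]), 0.61)]
tray [(array([ 0.4536, -0.0367,  0.0041]), 0.96), (array([ 0.6916, -0.0641,  0.0177]), 0.76), (array([ 0.6668,  0.3189, -0.0006]), 0.7)]
tray_fin [(array([0.7032, 0.2505, 0.0396]), 0.96), (array([0.6749, 0.0173, 0.0466]), 0.74), (array([ 0.5327, -0.0694,  0.0422]), 0.69)]
bottle_a [(array([ 0.775 , -0.1683,  0.2139]), 0.91), (array([ 0.7628, -0.1135,  0.2203]), 0.6)]
beaker [(array([ 0.6547, -0.3195,  0.002 ]), 0.89)]
coverslips [(array([ 0.7611, -0.1133,  0.2159]), 0.56), (array([ 0.5684,  0.0564, -0.0013]), 0.54)]
1.1
```

View pictures.

View pics/scene0.png

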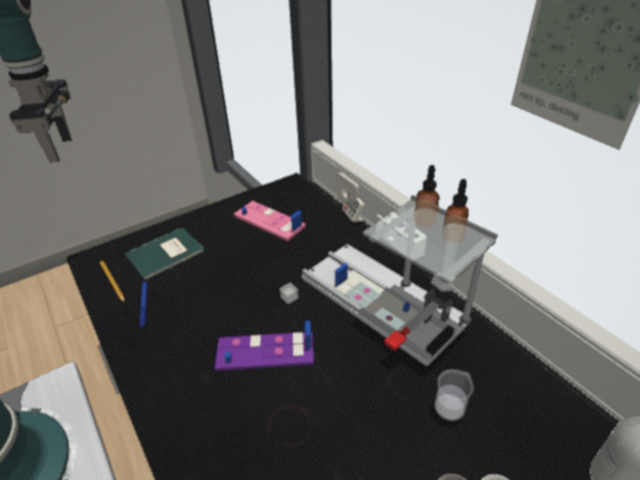

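View pics/top0.png

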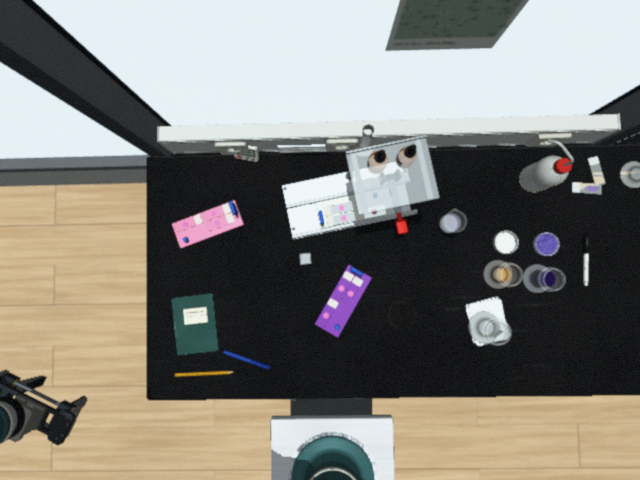

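```bash
cat >> a.py <<'E'
# station frame fit (station coords -> world), from mean detections
obs=[((0,0,0),(.6925,-.0442,-.0028)),((0,0,0),(.6929,-.0412,.0019)),((0,-170,24),(.7238,-.2176,.0234)),((0,-170,24),(.724,-.2107,.02)),
((-40,-105,218),(.6732,-.1565,.2177)),((-40,-105,218),(.6762,-.157,.2164)),((55,-130,50),(.7707,-.1637,.0465)),((-75,-130,50),(.6406,-.1859,.057)),((-75,-130,50),(.6363,-.1874,.0555))]
A=np.array([o[0] for o in obs])/1000.; B=np.array([o[1] for o in obs])
a,b=A[:,:2]-A[:,:2].mean(0),B[:,:2]-B[:,:2].mean(0)
yaw=np.arctan2((a[:,0]*b[:,1]-a[:,1]*b[:,0]).sum(),(a*b).sum())
Rs=np.array([[np.cos(yaw),-np.sin(yaw),0],[np.sin(yaw),np.cos(yaw),0],[0,0,1]])
Ts=B.mean(0)-Rs@A.mean(0); Ts[2]=0
def W(x,y,z): return Ts+Rs@np.array([x,y,z])/1000   # station mm -> world m
def S(p): return Rs.T@(np.asarray(p)-Ts)*1000
def tool(tilt,yoff=0,along='x'):
    """z tool = forward(+x station)*sin + down*cos ; fingers close along station y ('y') or x ('x')"""
    t=np.radians(tilt); z=np.array([np.sin(t),0,-np.cos(t)]); y=np.array([0,1.,0])
    x=np.cross(y,z); return Rs@np.column_stack([x,y,z])
def st(m=''):
    s=env.sense(); print(m,'t',round(s['t'],2),'S',S(s['ee_pos']).round(1),'F',(Rs.T@s['wrist_force']).round(1),'w',round(s['gripper_width']*1000,1),'gf',np.round(s['grasp_force'],1)); return s
E
python3 - <<'E'
from a import *
print(np.degrees(yaw),Ts); print((np.array([S(p) for p in B])-A*1000).round(1))
for p in [(.6721,.0154,.0483),(.6749,.0173,.0466),(.693,-.0649,.0126),(.6916,-.0641,.0177),(.774,-.169,.217),(.764,-.112,.22),(.6547,-.322,0),(.567,.057,0),(.4525,-.0377,0)]: print(S(p).round())
s=env.sense(); print(s['tcp_rot'])
for t in (30,35,40):
  for sg in (1,-1):
    R=tool(t)@np.diag([sg,sg,1]); print(t,sg,[solver.inverse_kinematics(W(*p),R) for p in [(-120,-130,80),(-75,-130,50),(-50,-130,129)]])
E
```

```text
10.046728251040022 [ 0.6932 -0.0453  0.    ]
[[-0.5  1.2 -2.8]
 [ 0.5  4.1  1.9]
 [ 0.1 -5.  -0.6]
 [ 1.5  1.8 -4. ]
 [ 0.9 -1.  -0.3]
 [ 3.8 -2.  -1.6]
 [ 0.7 -0.1 -3.5]
 [-1.3  0.8  7. ]
 [-5.8  0.   5.5]]
[-10.  63.  48.]
[-7. 65. 47.]
[ -4. -19.  13.]
[ -5. -18.  18.]
[  58. -136.  217.]
[ 58. -78. 220.]
[ -86. -266.    0.]
[-106.  123.    0.]
[-236.   50.    0.]
[[-0.8979  0.4402  0.0001]
 [ 0.4402  0.8979  0.    ]
 [-0.0001  0.     -1.    ]]
30 1 [array([ 1.1298,  0.7045, -0.9164,  2.0658,  1.0481,  0.2695,  1.2404]), array([ 0.9843,  0.7621, -0.8087,  1.9902,  1.1364,  0.2457,  1.1306]), array([ 0.5509,  0.489 , -0.2701,  1.9409, -0.4428,  0.2921,  2.484 ])]
30 -1 [array([ 0.4149,  0.4797, -0.0112,  2.1087, -1.2155,  0.2917,  0.1492]), array([ 0.5617,  0.5966, -0.2524,  2.0158, -0.9436,  0.158 , -0.1033]), array([-0.1832,  0.5398,  0.6668,  1.9893, -1.2749,  0.5967,  0.0044])]
35 1 [array([ 1.2934,  0.8565, -1.1122,  2.1077,  1.5332,  0.3436,  0.8786]), array([ 1.0519,  0.7992, -0.8549,  2.0371,  1.622 ,  0.1916,  0.7008]), array([ 1.0551,  0.6773, -0.9073,  1.9674,  0.881 ,  0.2475,  1.3507])]
35 -1 [array([ 1.2934,  0.8565, -1.1122,  2.1077,  1.5332,  0.3436, -2.263 ]), array([ 1.2093,  0.9784, -1.1085,  2.029 ,  1.6626,  0.4242, -2.3516]), array([ 0.3773,  0.4666, -0.0239,  2.0092, -1.1709,  0.3109,  0.0366])]
40 1 [array([ 1.3116,  0.8559, -1.0746,  2.1517,  1.9133,  0.2519,  0.534 ]), array([ 1.0936,  0.8282, -0.8635,  2.0799,  2.3124,  0.175 ,  0.0605]), array([ 1.2187,  0.8296, -1.1211,  2.0118,  1.4716,  0.3089,  0.8879])]
40 -1 [array([ 1.3116,  0.8559, -1.0746,  2.1517,  1.9133,  0.2519, -2.6076]), array([ 1.351 ,  1.2515, -1.3346,  2.0677,  1.8985,  0.6402, -2.3639]), array([ 1.2187,  0.8296, -1.1211,  2.0118,  1.4716,  0.3089, -2.2537])]
```

```bash
cat >> a.py <<'E'
def tcp(g,R):  # grasp point in station mm -> TCP world
    return W(*g)+R[:,2]*0.019
def lev(th,r=130,off=0): return (55-r*np.cos(th),-130,50+r*np.sin(th)+off)
def back(g,R,d): return W(*g)+R[:,2]*(0.019-d)
E
python3 - <<'E'
from a import *
R0=tool(35)
env.reach(np.array([.5,0.0,.30]),tool(20)); st('mid'); print(env.sense()['joint_positions'])
for t in (33,37,40):
  for sg in (1,-1):
    R=tool(t)@np.diag([sg,sg,1]); print(t,sg)
    for p in [back(lev(0),R,.11),tcp(lev(0),R),tcp(lev(.6),R),back(lev(.6),R,.11),back((-10,64,52),R,.1),tcp((-10,64,52),R),tcp((-10,3,52),R)]: print('  ',solver.inverse_kinematics(p,R))
E
```

```text
mid t 3.33 S [-182.    79.   300.1] F [ 0.5  0.3 -0.1] w 92.2 gf 0.0
[-0.7241 -0.1274  0.6455  2.1396  0.0584  0.757   1.6428]
33 1
   [ 0.7926  0.435  -0.4332  2.107  -0.7486  0.2091  2.8882]
   [ 1.044   0.8585 -0.8882  1.9978  1.5423  0.2684  0.7979]
   [ 0.5199  0.5255 -0.2234  1.9692 -0.8408  0.2258  2.8853]
   [ 0.4113  0.2939 -0.0115  2.0434 -0.7953  0.4239  2.82  ]
   [ 0.5532  0.4792 -0.6826  2.1476  1.4361  0.1929  0.3856]
   [ 0.7886  1.0007 -1.1107  2.0296  1.8665  0.6569  0.2739]
   [ 0.7538  0.8478 -0.8792  1.9998  1.7863  0.3909  0.3201]
33 -1
   [ 0.4375  0.3907 -0.0112  2.1297 -1.1847  0.3355  0.1188]
   [ 1.2734  1.2556 -1.3406  1.9864  1.7294  0.7499 -2.2444]
   [ 0.1768  0.5131  0.2058  1.9927 -1.2739  0.3849  0.0873]
   [-0.4222  0.4395  1.0307  2.0905 -1.28    0.7422  0.0579]
   [ 0.969   0.8951 -1.3262  2.1279  1.6629  0.7133 -2.7282]
   [ 0.3107  0.6527 -0.4297  2.0569  2.1796  0.1719  2.7795]
   [ 0.0892  0.6159 -0.0131  2.0411  4.1887  0.1512  0.747 ]
37 1
   [ 1.3513  0.7508 -1.1368  2.1295  1.3255  0.2704  1.0419]
   [ 1.0451  0.8505 -0.8495  2.0335  1.961
[... 921 characters left out ...]
1.5919  0.3262  0.794 ]
   [ 1.1674  0.442  -0.8526  2.0961 -0.3992  0.1716  2.5852]
   [ 1.0112  0.936  -1.3226  2.2267  1.9856  0.7007  0.1628]
   [ 0.9264  1.2927 -1.3394  2.094   2.1484  0.9134  0.2786]
   [ 1.0335  1.2993 -1.3385  2.0555  2.0961  0.8313  0.4234]
40 -1
   [ 1.4742  0.961  -1.3255  2.16    1.6343  0.4404 -2.2731]
   [ 0.779   0.7066 -0.4706  2.0729  3.7915  0.1892  1.5699]
   [ 1.2895  1.0968 -1.334   1.9947  1.6822  0.5777 -2.2917]
   [ 0.6493  0.308  -0.2282  2.1256 -1.207   0.3417  0.1457]
   [ 0.7248  0.5689 -0.8639  2.2389  2.2626  0.3205  2.791 ]
   [ 0.6738  0.8594 -0.8795  2.1057  2.2988  0.4925  2.8981]
   [ 0.6271  0.7616 -0.6591  2.076   2.5785  0.2971  2.6112]
```

```bash
python3 - <<'E'
from a import *
q0=np.array(env.sense()['joint_positions']); q1=np.array([1.3513,.7508,-1.1368,2.1295,1.3255,.2704,1.0419])
for f in (.3,.6,.8):
    env.goto_joints(q0+f*(q1-q0)); s=st(f); 
    if s['ee_pos'][2]<.12: break
E
```

```text
0.3 t 4.09 S [-173.8  -44.3  213.4] F [-0.2 -0.   1.4] w 91.5 gf 0.0
0.6 t 4.85 S [-177.1 -101.7  102.1] F [0.1 0.1 1.1] w 91.9 gf 0.0
```

```bash
python3 - <<'E'
from a import *
R=tool(37)
q=np.array([1.3513,.7508,-1.1368,2.1295,1.3255,.2704,1.0419]); env.goto_joints(q); s=st('back'); print(Rs.T@s['tcp_rot'])
p,d=viewer.read_camera('wrist'); cv2.imwrite('pics/w1.png',p[:,:,::-1])
for n in ['lever_paddle','tray_fin','lever_hinge']:
    print(n,[(S(r['at']).round(1),round(r['score'],2)) for r in tip_of('wrist',n)][:3])
print(viewer.camera_info('wrist')['T_tool_cam'])
E
```

```text
back t 5.81 S [-129.5 -129.1  122.5] F [-0.1 -0.4 -0.4] w 91.4 gf 0.0
[[-0.7996 -0.0018  0.6005]
 [-0.0023  1.     -0.0001]
 [-0.6005 -0.0015 -0.7996]]
lever_paddle [(array([ -73. , -129.4,   52. ]), 0.77)]
tray_fin [(array([-167.6,    6.3,   38.4]), 0.87), (array([-7.8, 63.2, 52.7]), 0.74)]
lever_hinge []
[[-0.0004  0.9571  0.2899  0.0824]
 [ 1.      0.0004 -0.0001  0.0005]
 [-0.0002  0.2899 -0.9571 -0.1685]
 [ 0.      0.      0.      1.    ]]
```

View pics/w1.png

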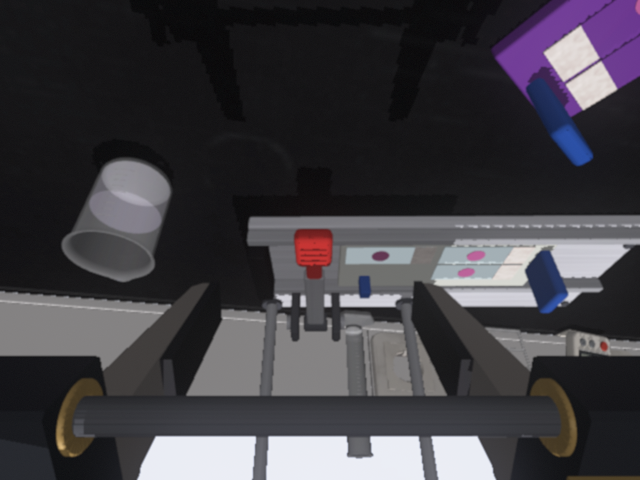

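```bash
cat >> a.py <<'E'
def arc(ths,R,r=133,rate=.08):
    for th in ths:
        env.movel(tcp(lev(th,r),R),R,rate=rate); s=st(f'th {th:.2f}')
        if np.linalg.norm(s['wrist_force'])>45: print('STOP'); return False
    return True
E
python3 - <<'E'
from a import *
R=tool(37)
env.movel(tcp(lev(0.02,133),R),R,rate=.12); st('at')
effector.grasp(20); st('gr')
arc([.15,.3,.45,.6,.66],R)
print([(S(r['at']).round(1),round(r['score'],2)) for r in (viewer.read_camera('scene'),tip_of('scene','lever_paddle'))[1]])
E
```

```text
at t 7.04 S [ -66.6 -130.    37.9] F [0.7 0.4 0.5] w 91.7 gf 0.0
gr t 8.05 S [ -66.6 -131.1   37.5] F [-0.  -3.3 -0.9] w 26.0 gf 20.0
th 0.15 t 8.42 S [ -65.1 -131.    54.9] F [-0.1 -4.   1. ] w 26.0 gf 20.0
th 0.30 t 8.82 S [ -60.9 -130.9   73.7] F [-1.  -5.2  0.6] w 26.0 gf 20.0
th 0.45 t 9.22 S [ -54.  -130.8   91.8] F [-2.  -4.1  1.8] w 25.9 gf 20.0
th 0.60 t 9.62 S [ -44.2 -130.7  108.9] F [-4.3 -4.9  2.7] w 25.7 gf 20.0
th 0.66 t 9.87 S [ -39.5 -130.7  115.4] F [-4.5 -4.4  3.4] w 25.8 gf 20.0
[]
```

```bash
python3 - <<'E'
from a import *
R=tool(37)
effector.release(); st('rel')
env.movel(back(lev(.66,133),R,.11),R,rate=.2); st('back')
p,d=viewer.read_camera('wrist'); cv2.imwrite('pics/w2.png',p[:,:,::-1])
for n in ['lever_paddle','tray_fin']:
    print(n,[(S(r['at']).round(1),round(r['score'],2)) for r in tip_of('wrist',n)][:3])
for g in [(-130,64,150),(-10,64,120),(-10,64,52),(-10,3,52)]: print(solver.inverse_kinematics(tcp(g,R),R))
print(env.sense()['joint_positions'])
E
```

```text
rel t 11.03 S [ -38.6 -130.   116.4] F [ 0.7 -0.4  0.3] w 91.8 gf 0.0
back t 11.72 S [-105.  -130.4  203.7] F [ 0.   0.2 -1. ] w 91.8 gf 0.0
lever_paddle [(array([ -47.3, -130.2,  126.8]), 0.79)]
tray_fin [(array([-168.2,    4.9,   37.5]), 0.93), (array([-8.6, 66.3, 54. ]), 0.71), (array([  1.1, -23.7,   9.5]), 0.55)]
[ 0.828   0.4374 -0.9258  2.3136  2.032   0.2245 -0.1626]
[ 0.9135  1.042  -1.3309  2.0568  1.8444  0.7839  0.3571]
[ 0.5147  0.7415 -0.6769  2.0857  2.2781  0.3402 -0.3481]
[ 1.0146  1.2739 -1.3386  2.0279  1.9951  0.8396  0.4798]
[ 1.4386  0.7649 -1.3668  2.0349  1.0683  0.4757  1.2592]
```

View pics/w2.png

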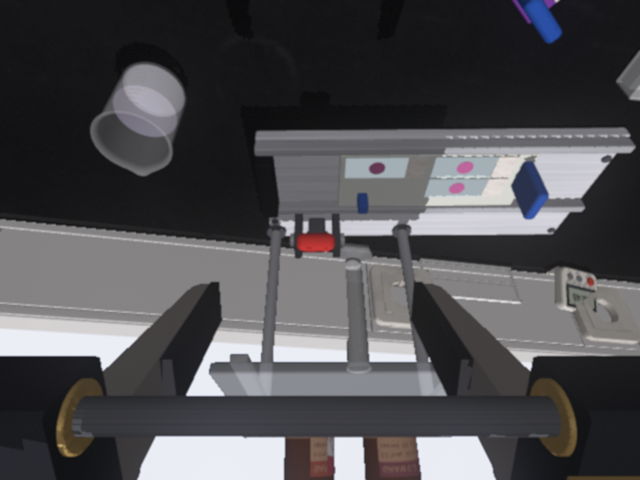

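```bash
python3 - <<'E'
from a import *
R=tool(37); g=(-9,65,50)
env.movel(back(g,R,.11),R,rate=.2); st('pre')
env.movel(tcp(g,R),R,rate=.12); s=st('at')
effector.grasp(15); s=st('gr'); p0=s['ee_pos']
y=S(p0)[1]; y0=y
while y>y0-85:
    y-=8 if y>y0-48 else 3; t=S(p0); t[1]=y
    env.movel(W(*t),R,rate=.06); s=st()
    if abs((Rs.T@s['wrist_force'])[1])>18: break
E
```

```text
pre t 13.58 S [-63.8  64.2 122.8] F [-0.5  0.1  0.4] w 91.7 gf 0.0
at t 14.65 S [ 2.4 65.1 35.4] F [-0.3  0.8 -0.2] w 91.7 gf 0.0
gr t 15.86 S [ 2.5 64.8 34.8] F [ 0.5 -1.1  0.4] w 9.7 gf 15.0
 t 16.14 S [ 2.6 56.2 34.8] F [ 0.4  1.2 -0.5] w 9.9 gf 15.0
 t 16.43 S [ 2.6 47.7 34.8] F [ 0.3 -0.1 -0.6] w 10.1 gf 15.0
 t 16.71 S [ 2.6 39.5 34.8] F [ 0.7 -0.1  0.1] w 10.1 gf 15.0
 t 16.99 S [ 2.6 31.5 34.8] F [ 1.3 -0.4 -0.8] w 10.1 gf 15.0
 t 17.27 S [ 2.6 23.5 34.8] F [ 0.5  0.7 -0.4] w 10.1 gf 15.0
 t 17.56 S [ 2.6 15.5 34.8] F [ 1.2  0.1 -0.1] w 9.6 gf 15.0
 t 17.81 S [ 2.5 13.7 34.8] F [ 0.1  1.5 -1.4] w 10.1 gf 15.0
 t 18.06 S [ 2.5 10.8 34.8] F [ 0.5  1.1 -1.3] w 9.8 gf 15.0
 t 18.31 S [ 2.6  7.4 34.8] F [ 2.1  1.8 -1.2] w 10.0 gf 15.0
 t 18.56 S [ 2.6  4.3 34.8] F [ 1.9  1.4 -0.9] w 10.1 gf 15.0
 t 18.81 S [ 2.3  2.7 34.8] F [ 0.7  4.8 -1.5] w 10.0 gf 15.0
 t 19.06 S [ 2.   2.7 34.8] F [-1.5  8.6  0.8] w 9.8 gf 15.0
 t 19.31 S [ 1.7  2.6 35. ] F [-1.9 12.9  2.8] w 10.2 gf 15.0
 t 19.56 S [ 1.7  2.6 35.2] F [-3.1 16.   2. ] w 10.1 gf 15.0
 t 19.81 S [ 1.7  2.7 35.4] F [-2.4 20.2  3.2] w 10.1 gf 15.0
```

```bash
python3 - <<'E'
from a import *
R=tool(37); t=S(env.sense()['ee_pos']); t[1]=1.5; g=(-9,2.5,50)
env.movel(W(*t),R,rate=.1); st('relax')
effector.release(); st('rel')
env.movel(back(g,R,.12),R,rate=.2); st('back')
env.movel(back(lev(.64,133),R,.11),R,rate=.2); st('lev back')
viewer.read_camera('wrist')
for n in ['lever_paddle','tray_fin']:
    print(n,[(S(r['at']).round(1),round(r['score'],2)) for r in tip_of('wrist',n)][:3])
env.movel(tcp(lev(.64,133),R),R,rate=.12); st('at')
effector.grasp(20); st('gr')
arc([.5,.4,.3,.2,.1,.03,-.02],R)
E
```

```text
relax t 20.07 S [ 1.6  2.5 35.1] F [ 3.3  5.7 -2.8] w 10.0 gf 15.0
rel t 21.33 S [ 1.7  1.5 35.4] F [-0.  -0.5 -0.7] w 91.7 gf 0.0
back t 22.07 S [-69.7   2.2 130.7] F [-0.4  0.8 -0.4] w 92.0 gf 0.0
lev back t 23.67 S [-106.4 -129.2  201.9] F [ 0.4 -0.5  0.4] w 92.0 gf 0.0
lever_paddle [(array([ -47.3, -129.9,  129.3]), 0.79)]
tray_fin [(array([-166.7,    2.3,   42.2]), 0.95), (array([-5.4,  3.3, 53.4]), 0.7)]
at t 24.88 S [ -40.2 -130.   114.7] F [ 0.3  0.4 -0.2] w 91.9 gf 0.0
gr t 25.89 S [ -40.2 -130.8  114.3] F [ 0.8 -2.  -1. ] w 26.0 gf 20.0
th 0.50 t 26.27 S [ -50.2 -130.9   98.6] F [ 2.2 -4.7 -0.9] w 25.9 gf 20.0
th 0.40 t 26.59 S [ -55.9 -130.9   86.7] F [ 2.5 -4.2 -0.3] w 25.5 gf 20.0
th 0.30 t 26.91 S [ -60.4 -131.    74.2] F [ 3.1 -4.1 -2.3] w 25.9 gf 20.0
th 0.20 t 27.23 S [ -63.7 -131.    61.2] F [ 2.  -3.5 -1.6] w 25.8 gf 20.0
th 0.10 t 27.54 S [ -65.8 -131.    47.9] F [ 1.9 -4.1 -1. ] w 26.1 gf 20.0
th 0.03 t 27.81 S [ -66.5 -131.    38.6] F [ 1.8 -4.5 -0.9] w 25.8 gf 20.0
th -0.02 t 28.06 S [ -66.5 -131.    32.6] F [-1.2 -3.9  2.9] w 25.9 gf 20.0
```

```bash
python3 - <<'E'
from a import *
R=tool(37)
arc([-.05,-.07],R)
effector.release(); st('rel')
env.movel(back(lev(0,133),R,.11),R,rate=.2)
viewer.read_camera('wrist'); print([(S(r['at']).round(1),round(r['score'],2)) for r in tip_of('wrist','lever_paddle')][:2])
effector.grasp(10)
env.movel(W(-84,-130,75),R,rate=.15); st('above')
for z in range(70,40,-2):
    env.movel(W(-84,-130,z),R,rate=.06); s=st(z)
    if s['wrist_force'][2]>15: break
env.movel(W(-100,-130,110),R,rate=.15)
env.movel(W(-150,-130,190),R,rate=.15); effector.release(); st('off')
p,d=viewer.read_camera('wrist'); cv2.imwrite('pics/w3.png',p[:,:,::-1])
for n in ['lever_paddle','tray_fin','coverslips','beaker']:
    print(n,[(S(r['at']).round(1),round(r['score'],2)) for r in tip_of('wrist',n)][:3])
p,d=viewer.read_camera('scene'); cv2.imwrite('pics/s3.png',cv2.resize(p[160:420,260:520,::-1],None,fx=2.2,fy=2.2))
E
```

```text
th -0.05 t 28.31 S [ -65.9 -131.1   29.9] F [-6.8 -4.3 12.6] w 26.0 gf 20.0
th -0.07 t 28.56 S [ -65.5 -131.1   28. ] F [-10.1  -4.   18.1] w 26.0 gf 20.0
rel t 29.62 S [ -66.2 -130.    25.6] F [ 0.  -0.  -0.2] w 91.7 gf 0.0
[(array([ -73.3, -131.2,   51.7]), 0.67)]
above t 32.6 S [ -84.1 -129.5   75. ] F [-0.1 -1.5 -1.2] w 0.8 gf 0.0
70 t 32.85 S [ -84.6 -130.4   70.3] F [ 0.2 -0.4  0.7] w 0.4 gf 0.0
68 t 33.1 S [ -84.2 -130.3   68.2] F [-0.1  0.4 -0.5] w 0.5 gf 0.0
66 t 33.35 S [ -84.1 -130.    65.9] F [ 0.2 -0.8  0.1] w 0.8 gf 0.0
64 t 33.6 S [ -84.  -129.9   63.8] F [ 0.2  0.1 -0.5] w 0.4 gf 0.0
62 t 33.85 S [ -83.8 -130.    62.1] F [1.  0.5 0.1] w 0.6 gf 0.5
60 t 34.1 S [ -83.4 -130.    61.2] F [-5.1  0.7 11. ] w 0.5 gf 5.2
58 t 34.35 S [ -83.1 -130.    60.5] F [-13.4   1.3  23.2] w 0.4 gf 11.3
off t 37.04 S [-150. -130.  190.] F [ 0.8  0.6 -0.7] w 91.9 gf 0.0
lever_paddle [(array([ -74.7, -129.7,   50.9]), 0.62)]
tray_fin [(array([-9.8,  3.2, 55.1]), 0.95), (array([-167.4,    4.8,   40.9]), 0.89), (array([-1.8,  1.2,  0.2]), 0.26)]
coverslips [(array([-106.4,  126. ,   -1.5]), 0.62)]
beaker [(array([ -85.4, -261.5,    3.9]), 0.64)]
```

View pics/w3.png

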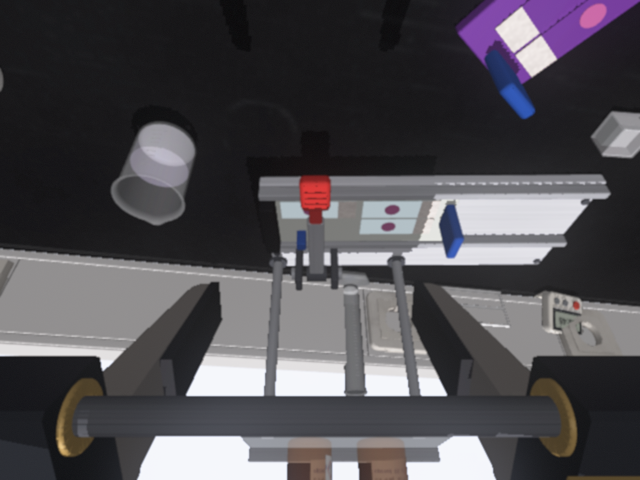

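View pics/s3.png

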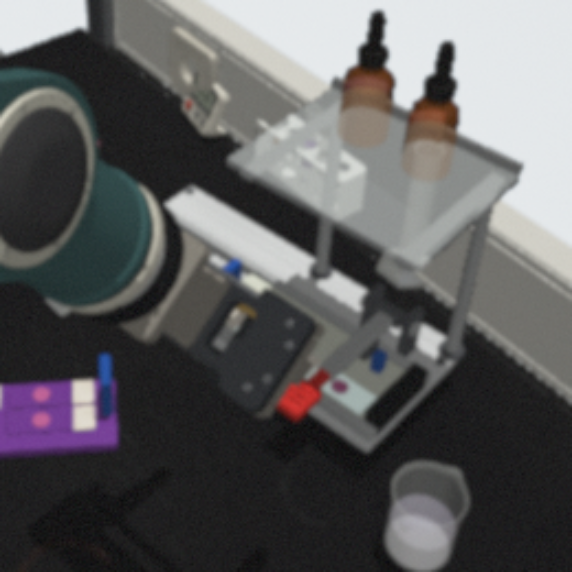

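The wrist picture shows the paddle down at (315,193). The lug at (301,240) is past the tooth, on the end-stop side, and the fin is at its home position. The scene crop shows the bottles and the beaker still standing. Nothing is being touched, so I am handing the job in.

```bash
python3 - <<'E'
from a import *
print(workorder.finish_job())
E
```

```text
the job is handed in; nothing more can be done
None
```

I flipped the lever up, slid the tray home against the end stop and pressed the lever back down to lock it. The gripper is open and clear of everything, and the job is handed in; its result was not reported back.

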